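Stack a filter cell and hold its cover over the screw holes

TASK

Set the white filter body down in the pocket between the four posts of the blue metal frame, then the orange spacer squarely on top of it, letting go of each. Then take the green cover plate by its white boss and finish while still holding it level over the frame, its four holes lined up over the four threaded holes and its underside hovering about 15 mm above the post tops, ready for the screws. Never let the cover touch the frame, and leave the other things on the bench where they are.

Things in the scene. Friction and masses are not known exactly. Their poses are not given: they have to be found in the camera images.
- pocket (a point): Centre of the pocket floor of the fixed blue metal frame. The frame is a 100 x 100 mm base plate, 8 thick (this point is on its top, 8 above the bench), with an L-shaped post at each corner rising 46 above the floor. The posts enclose a square pocket 60 x 60; the four sides between the posts are open over 44 mm, so fingers can come down on two opposite sides there and open outwards. Axes: x and y square to the pocket's sides, z up; the frame is the same at every quarter turn.
- thread_mid (a point): Point midway between the four threaded holes, level with the flat post tops (54 above the bench), straight above the pocket centre; same axes as the pocket. The holes (dark, each in a brass insert 11 in diameter) are at x = +-40, y = +-40 from it, one in each post top.
- body_center (a point): Centre of the loose white filter body, a square block 56 x 56 x 24 high with a round steel disc in its top, lying flat. This point is 12 above its underside. Axes square to its sides, z up; any quarter turn fits. About 0.11 kg.
- spacer_center (a point): Centre of the loose orange spacer: a square frame 56 x 56 x 18 high with a round 35 hole through it, lying flat. This point is 9 above its underside. Axes square to its sides, z up; any quarter turn fits. About 0.05 kg.
- cover_grip (a point): Centre of the white boss on the loose green cover plate. The plate is 100 x 100 x 6, lying flat; the boss is a 24 x 24 post rising 36 above the middle of the plate, its sides parallel to the plate's. This point is 24 above the plate's underside. Through holes of 10 diameter are at x = +-40, y = +-40 from it. Axes square to the sides, z up; any quarter turn fits. About 0.12 kg.
- dish: Bystander, leave it: low clear round dish, 72 wide and 18 high, holding four small screws (part of the dish) (mm). Origin: centre of its underside.
- driver: Bystander, leave it: blue-handled screwdriver lying flat, 180 long (mm). Origin: centre of its underside.
- pipette: Bystander, leave it: white hand pipette lying flat, about 250 long and 44 wide (mm). Origin: centre of its underside.
- tube_stand: Bystander, leave it: orange-capped clear tube, 99 high in all, on a grey 50 x 50 foot (mm). Origin: centre of its underside.
Mind the look-alikes: they are no part of the job. Leave any black or red look-alike of the part that bears spacer_center alone.

How it is judged (in metres and radians):
On the way, in this order (a step that is already met when the one before it is completed fails the run):
1. the white body sits flat on the pocket floor, let go (horizontal distance between body_center and pocket below 0.0035 m and z of body_center in the frame of pocket between 0.0095 and 0.0145 m and angle between body_center's own z axis and vertical below 0.06 rad and contact force between body and the fingers below 0.1 N and linear speed of body below 0.02 m/s), for 0.2 s.
2. the orange spacer sits flat on the body in the pocket, let go (horizontal distance between each of body_center, spacer_center and pocket below 0.0035 m and z of body_center in the frame of pocket between 0.0095 and 0.0145 m and angle between each of body_center, spacer_center's own z axis and vertical below 0.06 rad and z of spacer_center in the frame of pocket between 0.0305 and 0.0355 m and contact force between spacer and the fingers below 0.1 N and linear speed of spacer below 0.02 m/s), for 0.2 s.
At the end, for the whole second after the job is handed in: Body and spacer stacked flat in the pocket (3.5 mm sideways, 2.5 mm in height, 0.06 rad), let go. Cover held still by the fingers, touching neither frame nor stack: underside 6 to 30 mm above the post tops, level and square within 0.06 rad, centred within 3.5 mm over the threaded holes (all of step 2 and contact force between body and the fingers below 0.1 N and linear speed of each of body, cover below 0.02 m/s and horizontal distance between cover_grip and thread_mid below 0.0035 m and (angle between the x axis of cover_grip and the x axis of thread_mid, either way round below 0.06 rad or angle between the x axis of cover_grip and the y axis of thread_mid, either way round below 0.06 rad) and angle between cover_grip's own z axis and vertical below 0.06 rad and z of cover_grip in the frame of thread_mid between 0.03 and 0.054 m and contact force between cover and the fingers above 1 N and contact force between cover and frame below 0.1 N and contact force between cover and body below 0.1 N and contact force between cover and spacer below 0.1 N); the arm keeps its last pose, push and grip.
It fails at once if the cover touches the frame (contact force between cover and frame above 0.5 N).
It fails at once if something else on the bench is moved by more than 30 mm (distance of any of dish, driver, pipette, tube_stand from where it was at the start of the episode above 0.03 m).
It also fails if it takes over 70 s, if anything falls off the work surface, if the arm or the gripper's body presses on something with over 40 N, if the wrist force passes 120 N, or if a joint passes its speed limit or range.

ROBOT

A 7-joint arm with a two-finger parallel gripper is mounted at the origin on the work surface. World frame = base frame: x ahead of the robot, y to its left, z up, the work surface at z = 0. Lengths are in mm, angles in rad, forces in N, time in s.
With the tool pointing down it reaches from about 425 to 875 mm from the base axis. Payload 4.7 kg.
Tool frame: the origin (TCP) lies between the finger pads; the fingertips stand 22 mm ahead of it and the grasp point (between the pads) lies 3 mm ahead of it (robot.nose_length is the distance from the TCP to the fingertips, in mm); x points along the fingers, y is the direction in which the jaws open and shut, and the axes are right-handed (so a half turn about x gives the same grasp; the last joint's range is limited). The gripper opens to 85 mm and grips with 20 to 120 N. Pads are 22 mm wide; open, the fingers measure 114 mm over their backs; the gripper's body (76 mm by 85 mm) begins 54 mm behind the grasp point. The pads swing forward as they close: fully open they stand 13 mm farther back than shut.
Start: joints at [-1.29, 0.321, -0.07, 1.45, 0.023, 1.371, -0.057], TCP at [171.395, 627.014, 253.349] pointing down, gripper open.
Joint ranges: [-2.86, 2.86], [-0.3, 2.09], [-1.38, 1.24], [0.06, 2.45], [-1.56, 4.7], [0.09, 2.05], [-2.69, 2.69]. Speed limits (rad/s): [2.57, 2.57, 3.14, 3.14, 3.14, 3.14, 3.14].

INTERFACE

Orientations are given as a 3x3 rotation matrix whose columns are the frame's x, y, z axes.
In Python, from station import robot gives the robot as it stands. Calls block until the motion is done:
- robot.reach(position, orientation): joint-space move of the TCP to a pose.
- robot.move_linear(position, rot=None, rate=150, stop_force=None): straight line of the TCP; rot=None keeps the orientation; rate is the mean speed in mm/s. With stop_force (N) it stops when the force on the tool has changed by that much, and returns True; else False.
- robot.movej(angles): joint-space move.
- robot.gripper_to(opening, grip_force=None): finger opening in mm; grip_force is the grip in N (None keeps the last); returns when the fingers have stopped.
- robot.dwell(seconds).
- robot.inverse_kinematics(position, orientation): joint angles nearest the present ones, or None.
- robot.get_image(name): name is "side" or "top" or "wrist"; returns a dict with "pixels" (400x640x3 uint8, red, green, blue), "fx", "fy", "cx", "cy" (pixels), "R" (3x3) and "t" (3): a world point X has camera coordinates R X + t. Camera axes: x right, y down, z forward; pixel columns grow to the right and rows downward; lengths in mm; the calibration is good to about 2 mm. The wrist camera is an equidistant fisheye: a pixel r from the principal point sees the ray r / f radians off the axis. A picture is of the moment at which its call begins. There is no depth.
A pose or a line that the arm cannot do raises robot.PlanningError and nothing moves.
- robot.job_done(): hands the job in, once; it reports no verdict.
Readings, each from a call of its own:
- robot.read_time_s(): time.
- robot.read_joints(): joint angles.
- robot.read_joint_vel(): joint speeds.
- robot.read_effort(): joint torques, N m.
- robot.read_tcp_pos(): TCP position.
- robot.read_eef_rot(): TCP orientation.
- robot.read_ft_force(): force on the tool from outside, world axes, zero at the start.
- robot.read_wrist_torque(): the same for the moment, N m.
- robot.read_width(): finger opening in mm.
Only numpy, scipy, OpenCV 4.12 (cv2) and the standard library are available. Lean on these libraries where they do the work, as an engineer would, in place of code of your own. Each camera call takes 0.05 s, during which the arm holds its last target.

## Working session

There is one attempt and no reset: what is moved stays moved. The work goes in short steps, each a Python script; the robot and the scene stay as the last script left them, time stands still between calls to the robot, and variables do not carry over. Pictures are saved under pics/ and viewed, and the job is handed in when it is done.

```bash
mkdir -p pics; ls
python3 - <<'E'
from station import robot
import cv2,numpy as np
for n in ["side","top","wrist"]:
    d=robot.get_image(n); cv2.imwrite(f"pics/{n}0.png",d["pixels"][:,:,::-1])
    print(n,d["fx"],d["fy"],d["cx"],d["cy"],np.round(d["R"],4).tolist(),np.round(d["t"],1).tolist(), (-d["R"].T@d["t"]).round())
print(robot.read_time_s(),robot.read_tcp_pos(),robot.read_eef_rot(),robot.read_width())
E
```

```text
pics
side 403.92266043101876 403.92266043101876 320.34471812529557 193.96007602851458 [[0.8533, -0.5211, 0.0168], [-0.3639, -0.6184, -0.6965], [0.3734, 0.5882, -0.7173]] [-463.0, 234.7, 954.7] [ 124. -658.  856.]
top 425.9334413204787 425.9334413204787 321.5548716027861 199.96734895026475 [[-0.0029, -0.9999, -0.0165], [-0.999, 0.0037, -0.0443], [0.0444, 0.0163, -0.9989]] [15.0, 537.2, 1232.4] [ 482.   -7. 1255.]
wrist 309.70691628693146 309.70691628693146 322.64597022949926 202.69200254045924 [[0.2646, 0.9643, -0.0024], [0.9132, -0.2498, 0.322], [0.31, -0.0874, -0.9467]] [-648.3, -40.7, 382.3] [ 90. 648. 374.]
0.15 [171.32921266 626.63491292 252.46860456] [[-2.89930211e-04  2.63609023e-01  9.64629566e-01]
 [-1.44218427e-03  9.64628493e-01 -2.63609164e-01]
 [-9.99998918e-01 -1.46760184e-03  1.00497843e-04]] 85.56648156622155
```

View pics/top0.png

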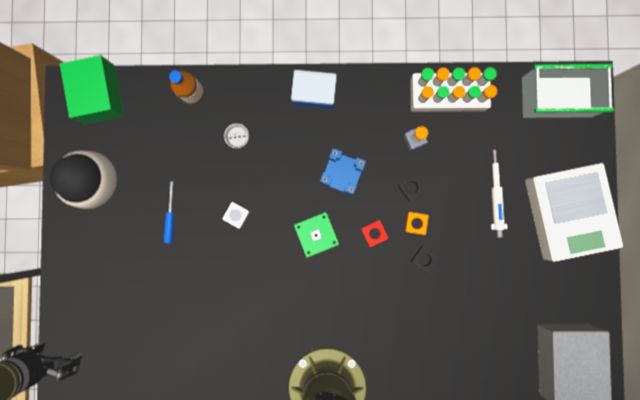

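View pics/side0.png

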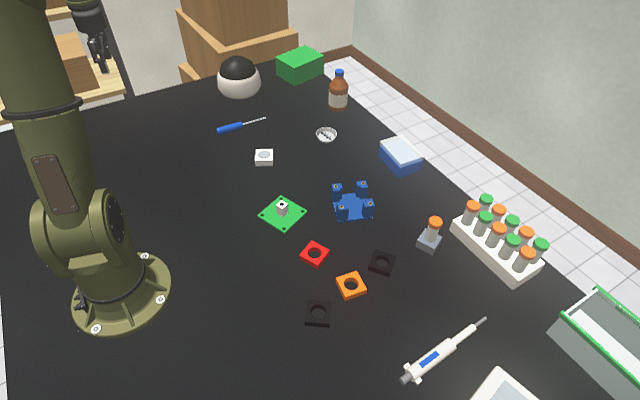

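View pics/wrist0.png

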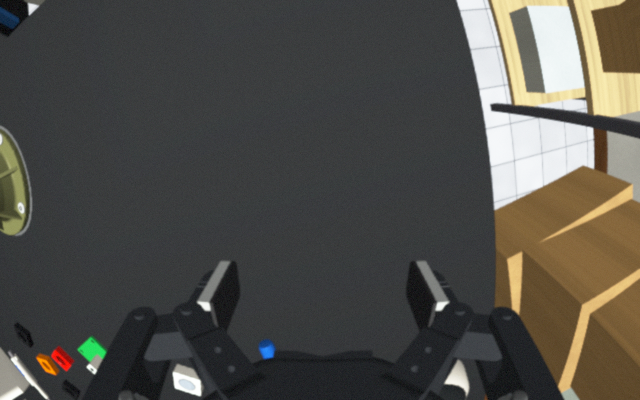

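```bash
cat > h.py <<'E'
from station import robot
import cv2,numpy as np
def px(d,u,v,z):
    ray=d["R"].T@np.array([(u-d["cx"])/d["fx"],(v-d["cy"])/d["fy"],1]); c=-d["R"].T@d["t"]
    return (c+ray*(z-c[2])/ray[2])[:2]
def ortho(d,c,z,half=80,s=0.25,fish=True,yaw=0.):
    n=int(2*half/s); g=(np.arange(n)+.5)*s-half
    X,Y=np.meshgrid(g,-g)   # col -> +x', row -> -y'
    cy,sy=np.cos(yaw),np.sin(yaw)
    P=np.stack([c[0]+cy*X-sy*Y,c[1]+sy*X+cy*Y,np.full_like(X,z)],-1)@d["R"].T+d["t"]
    if fish:
        r=np.hypot(P[...,0],P[...,1]); th=np.arctan2(r,P[...,2]); k=d["fx"]*th/np.maximum(r,1e-9)
        u=P[...,0]*k+d["cx"]; v=P[...,1]*k+d["cy"]
    else:
        u=P[...,0]/P[...,2]*d["fx"]+d["cx"]; v=P[...,1]/P[...,2]*d["fy"]+d["cy"]
    return cv2.remap(d["pixels"],u.astype(np.float32),v.astype(np.float32),cv2.INTER_LINEAR)[:,:,::-1].copy()
def o2w(c,uv,half=80,s=0.25):
    return np.array([c[0]+(uv[0]+.5)*s-half, c[1]-((uv[1]+.5)*s-half)])
def down(yaw):  # tool x down, y(jaw) at yaw in world
    x=np.array([0,0,-1.]);y=np.array([np.cos(yaw),np.sin(yaw),0]);return np.stack([x,y,np.cross(x,y)],1)
E
python3 - <<'E'
from h import *
d=robot.get_image("top")
for n,u,v,z in [("body",236,215,24),("sp",417,223,18),("red",375,233,18),("cover",316,236,6),("frame",343,171,30)]:
    c=px(d,u,v,z);print(n,c.round(),np.hypot(*c).round())
    cv2.imwrite(f"pics/t_{n}.png",ortho(d,c,z,70,.5,False))
ims=[cv2.imread(f"pics/t_{n}.png") for n in ["body","sp","cover"]]
cv2.imwrite("pics/t_all.png",cv2.resize(np.hstack(ims),(800,267)))
u=cv2.resize(d["pixels"][130:290,200:460,::-1],None,fx=3,fy=3,interpolation=cv2.INTER_CUBIC);cv2.imwrite("pics/t_crop.png",u)
# tool->camera transform
w=robot.get_image("wrist");R=robot.read_eef_rot();p=robot.read_tcp_pos()
print("cam in tool",R.T@(-w["R"].T@w["t"]-p),"axis",R.T@w["R"][2])
E
```

```text
body [494. 261.] 559.0
sp [ 469. -263.] 538.0
red [ 441. -141.] 463.0
cover [432.  30.] 433.0
frame [620. -49.] 622.0
cam in tool [-121.03279701   -0.56146514  -83.89301666] axis [ 0.94675168 -0.00121389  0.3219624 ]
```

View pics/t_crop.png

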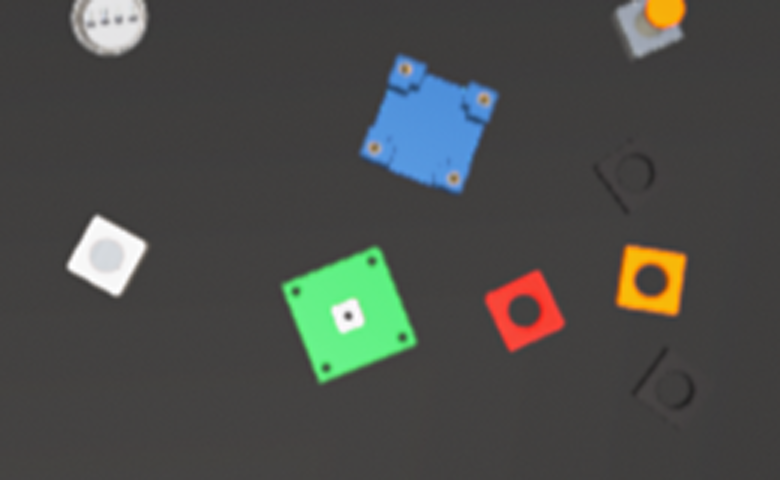

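```bash
cat >> h.py <<'E'
def viewpose(c,yaw,z=200):
    R=down(yaw); p=np.array([*c,0])+84*R[:,2]; p[2]=z; return p,R
def look(c,yaw,name,z,vz=200,half=80,s=.25):
    p,R=viewpose(c,yaw,vz); robot.reach(p,R); robot.dwell(.3)
    d=robot.get_image("wrist"); o=ortho(d,c,z,half,s); cv2.imwrite(f"pics/{name}.png",o); np.save(f"pics/{name}.npy",d,allow_pickle=True)
    e=robot.read_tcp_pos()-p; print("t",robot.read_time_s(),"poserr",e.round(2)); return d
E
python3 - <<'E'
from h import *
print(robot.nose_length)
t=robot.read_time_s()
for c,y in [((620,-49),-21.2),((494,261),58.2),((469,-263),-8.5),((432,30),22)]:
    p,R=viewpose(c,np.radians(y)); q=robot.inverse_kinematics(p,R); q2=robot.inverse_kinematics([*c,30],R)
    print(None if q is None else np.round(q,2),None if q2 is None else np.round(q2,2))
look((620,-49),np.radians(-21.2),"frame1",54)
E
```

```text
22.0
[-0.49  0.32  0.8   1.67 -0.24  1.26 -0.01] [-0.6   0.59  0.82  1.77 -0.5   1.01  0.04]
[-0.69  0.26  0.34  1.65 -0.09  1.24  0.68] [-0.76  0.35  0.27  1.91 -0.12  0.89  0.58]
[-0.22  0.27  0.96  1.75 -0.24  1.24  0.66] [-0.29  0.43  0.88  1.98 -0.41  0.92  0.66]
[-0.62 -0.07  0.65  1.98  0.05  1.22  0.39] [-0.75  0.12  0.65  2.22 -0.1   0.83  0.35]
t 3.6333 poserr [0.03 0.12 0.  ]
```

View pics/frame1.png

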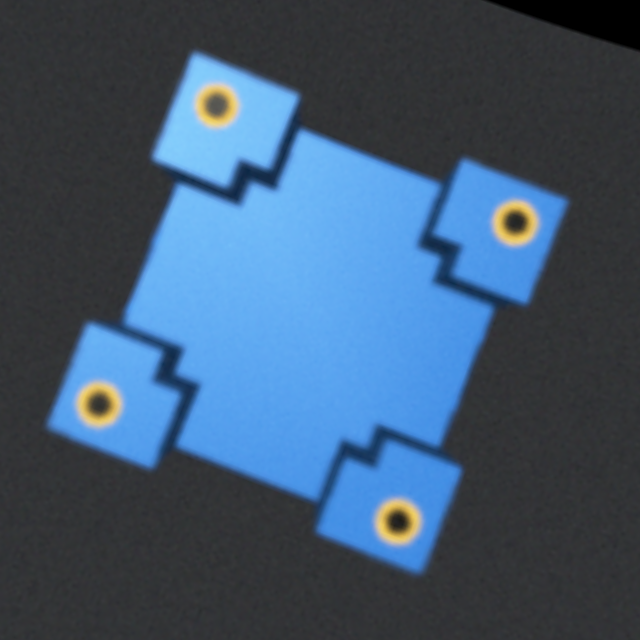

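The wrist orthophoto shows the frame with its four brass inserts at about (217,105), (515,222), (99,404) and (397,521), 80 mm apart as described. I'll fit these and look at the body.

```bash
cat >> h.py <<'E'
def frame_fit(o,c,half=80,s=.25):
    hsv=cv2.cvtColor(o,cv2.COLOR_BGR2HSV); m=cv2.inRange(hsv,(10,70,110),(35,255,255))
    pts=[]
    for k in cv2.findContours(m,cv2.RETR_EXTERNAL,cv2.CHAIN_APPROX_NONE)[0]:
        if 800<cv2.contourArea(k)<3500: pts.append(o2w(c,cv2.minEnclosingCircle(k)[0],half,s))
    pts=np.array(pts); 
    if len(pts)!=4: return pts
    m=pts.mean(0); a=np.arctan2(*(pts-m).T[::-1]); yaw=np.mean(((a-np.pi/4-np.radians(-21.4)+np.pi/4)%(np.pi/2)))-np.pi/4+np.radians(-21.4)
    return m,np.degrees(yaw),np.linalg.norm(pts-m,axis=1)
def rect_fit(o,c,lo,hi,half=80,s=.25):
    hsv=cv2.cvtColor(o,cv2.COLOR_BGR2HSV); m=cv2.inRange(hsv,lo,hi); m=cv2.morphologyEx(m,cv2.MORPH_OPEN,np.ones((5,5)))
    k=max(cv2.findContours(m,cv2.RETR_EXTERNAL,cv2.CHAIN_APPROX_NONE)[0],key=cv2.contourArea)
    r=cv2.minAreaRect(k); return o2w(c,r[0],half,s),(np.array(r[1])*s).round(1),(-r[2])%90
E
python3 - <<'E'
from h import *
o=cv2.imread("pics/frame1.png"); print(frame_fit(o,(620,-49)))
c=(494,261)
look(c,np.radians(58.2),"body1",24)
print(rect_fit(cv2.imread("pics/body1.png"),c,(0,0,130),(180,60,255)))
E
```

```text
(array([616.82834625, -47.43917608]), np.float64(-21.446659568695356), array([56.77796169, 56.78499177, 56.71909382, 56.70435911]))
t 5.2833 poserr [ 0.24 -0.67  0.02]
(array([493.7615509 , 263.60401917]), array([58.4, 58.2]), 60.8323860168457)
```

View pics/body1.png

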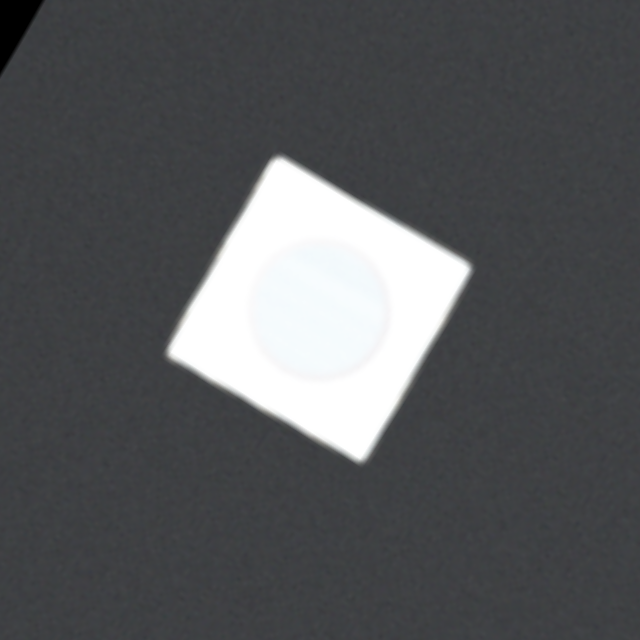

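White body fits at (493.8, 263.6), yaw 60.8°. Grasp it.

```bash
python3 - <<'E'
from h import *
b=(493.76,263.6);R=down(np.radians(60.83))
robot.reach([*b,90],R); robot.move_linear([*b,23.5],rate=100)
print(robot.read_tcp_pos(),robot.read_ft_force())
d=robot.get_image("wrist");cv2.imwrite("pics/g1.png",d["pixels"][:,:,::-1])
robot.gripper_to(40,40); robot.dwell(.2)
print(robot.read_width(),robot.read_tcp_pos(),robot.read_ft_force(),robot.read_time_s())
d=robot.get_image("wrist");cv2.imwrite("pics/g2.png",d["pixels"][:,:,::-1])
E
python3 -c "
import cv2,numpy as np
cv2.imwrite('pics/g12.png',np.vstack([cv2.imread(f'pics/g{i}.png')[180:400] for i in (1,2)]))"
```

```text
[494.40776279 263.70230713  24.03119848] [-0.39216988  0.45438809 -0.37336705]
55.068881892411476 [494.33351484 263.97701888  24.32999128] [-1.04385539 -0.04531866  5.97659742] 7.35
```

View pics/g12.png

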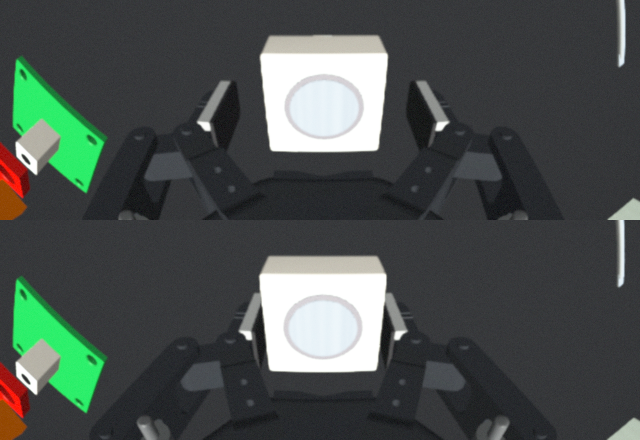

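Run:
```python
from h import *
f=(616.83,-47.44);R=down(np.radians(-21.45))
p=robot.read_tcp_pos()
robot.move_linear([p[0],p[1],130],rate=150)
print(robot.read_width(),robot.read_ft_force())
robot.reach([*f,130],R); robot.move_linear([*f,66],rate=150);robot.dwell(.3)
print(robot.read_tcp_pos(),robot.read_ft_force(),robot.read_width(),robot.read_time_s())
d=robot.get_image("wrist");cv2.imwrite("pics/h1.png",d["pixels"][:,:,::-1])
d=robot.get_image("side");cv2.imwrite("pics/h1s.png",cv2.resize(d["pixels"][140:260,270:440,::-1],None,fx=3,fy=3,interpolation=cv2.INTER_CUBIC))
```

```text
54.82961035572276 [ 0.01330415 -0.45367873 -1.83998919]
[617.03427909 -47.32807883  66.64786408] [-0.36203106  0.48473025 -0.59063793] 55.35001723256801 10.4
```

View pics/h1.png

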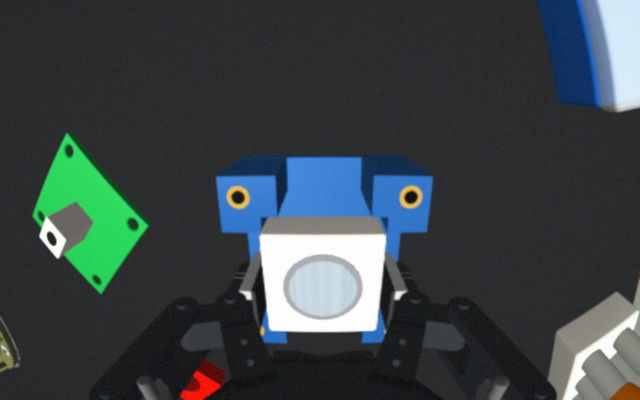

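View pics/h1s.png

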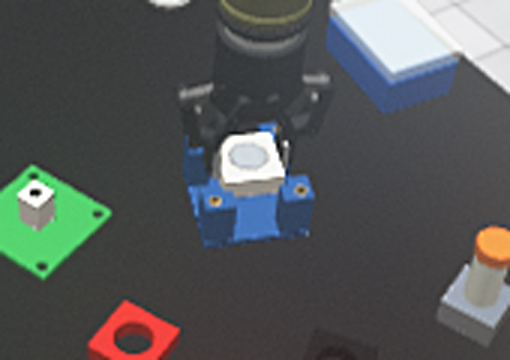

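Run:
```python
from h import *
f=(616.83,-47.44);yw=np.radians(-21.45)
d=robot.get_image("wrist")
a=ortho(d,f,66.4,yaw=yw);b=ortho(d,f,54,yaw=yw)
cv2.imwrite("pics/ab.png",np.hstack([a,b])[:,::1][::2,::2].copy())
cv2.imwrite("pics/a.png",a)
print(rect_fit(a,(0,0),(0,0,150),(180,60,255)))
hsv=cv2.cvtColor(b,cv2.COLOR_BGR2HSV); m=cv2.inRange(hsv,(10,70,110),(35,255,255))
for k in cv2.findContours(m,cv2.RETR_EXTERNAL,cv2.CHAIN_APPROX_NONE)[0]:
    if cv2.contourArea(k)>300: print(cv2.contourArea(k),o2w((0,0),cv2.minEnclosingCircle(k)[0]))
```

```text
(array([-0.875, -0.875]), array([56.5, 56. ]), 0.0)
1400.0 [40.22040558 39.82619476]
1392.5 [-40.28411865  39.8250618 ]
```

View pics/ab.png

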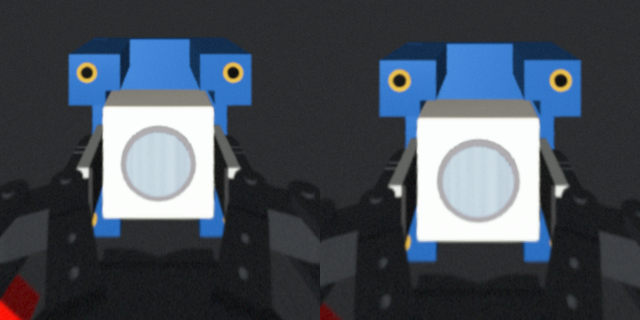

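Run:
```python
from h import *
f=(617.85,-47.2)
robot.move_linear([*f,50],rate=80); robot.dwell(.2); print(robot.read_tcp_pos(),robot.read_ft_force())
print(robot.move_linear([*f,32.5],rate=40,stop_force=6),robot.read_tcp_pos(),robot.read_ft_force())
robot.dwell(.2);print(robot.read_tcp_pos(),robot.read_ft_force(),robot.read_width())
```

```text
[618.02512131 -47.33038832  50.17493698] [-0.86141808  0.61250399 -1.19007063]
True [617.52900976 -47.00801139  32.39783864] [-0.70424125  0.56014374  5.11434584]
[617.52211314 -46.98758507  32.39285625] [-0.05422349 -0.77649033  4.46753885] 54.90053778867754
```

Touched down at the expected height. Release, back off, look.

Run:
```python
from h import *
f=(616.83,-47.44);yw=np.radians(-21.45)
robot.gripper_to(72); p=robot.read_tcp_pos(); robot.move_linear([p[0],p[1],110],rate=150)
look(f,yw,"p1",32)
o=cv2.imread("pics/p1.png"); print(rect_fit(o,f,(0,0,150),(180,60,255)))
d=np.load("pics/p1.npy",allow_pickle=True).item(); print(frame_fit(ortho(d,f,54),f))
```

```text
t 13.6417 poserr [-0.09  0.93 -0.9 ]
(array([615.97224243, -48.02189392]), array([57.4, 57.2]), 68.19859313964844)
(array([616.86451395, -47.42837566]), np.float64(-21.42830590325759), array([56.74338695, 56.76040819, 56.69944887, 56.80787466]))
```

View pics/p1.png

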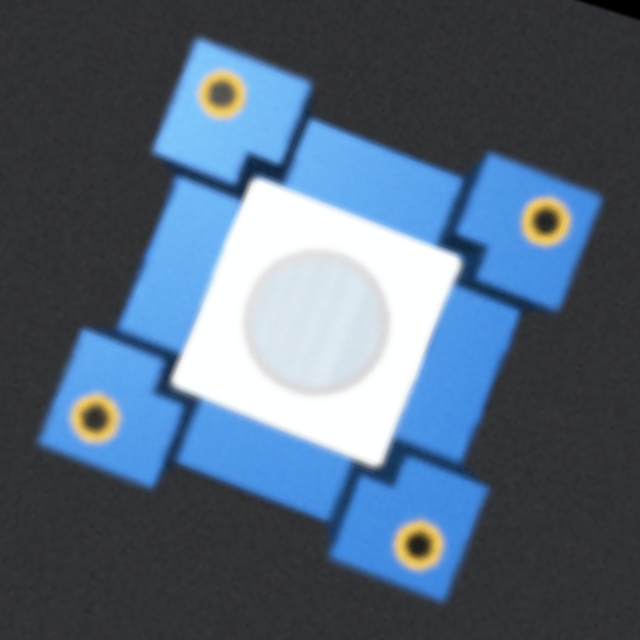

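The body sits flat in the pocket, about 1.1 mm off centre, square and let go. Candidates for the spacer (top image): orange (417,223), red (375,233), black (408,188) and (421,260). Only the orange one fits; the close-up should confirm it.

Run:
```python
from h import *
c=(469,-263)
look(c,np.radians(-8.5),"sp1",18)
robot.gripper_to(85)
print(rect_fit(cv2.imread("pics/sp1.png"),c,(8,100,100),(35,255,255)))
```

```text
t 14.9917 poserr [ 0.63  0.7  -0.06]
(array([ 468.43637848, -261.72302246]), array([59.4, 59.5]), 80.41705513000488)
```

View pics/sp1.png

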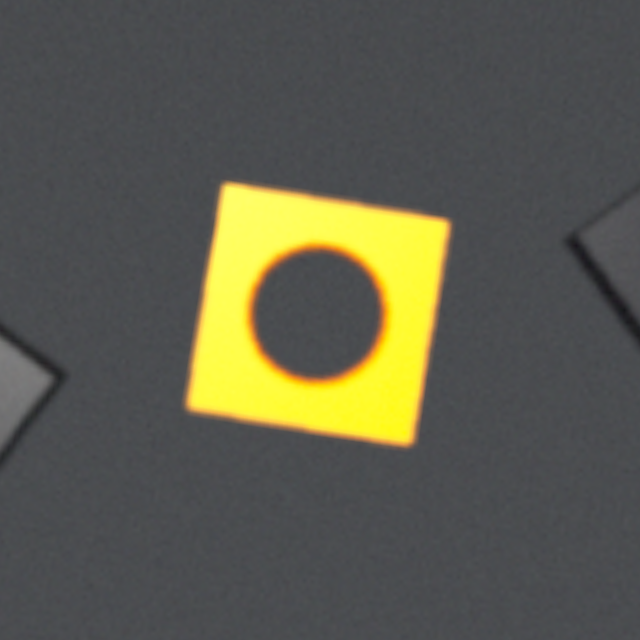

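Run:
```python
from h import *
b=(468.44,-261.72);R=down(np.radians(-9.2))
robot.gripper_to(74)
robot.reach([*b,90],R); robot.dwell(.2); robot.move_linear([*b,24],rate=80);robot.dwell(.1)
print(robot.read_tcp_pos(),robot.read_ft_force())
robot.gripper_to(40,40); robot.dwell(.2)
p=robot.read_tcp_pos();print(robot.read_width(),p,robot.read_ft_force(),robot.read_time_s())
robot.move_linear([p[0],p[1],130],rate=150)
f=(617.4,-47.3);yw=np.radians(-21.45)
robot.reach([*f,130],down(yw)); robot.move_linear([*f,90],rate=120);robot.dwell(.3)
p=robot.read_tcp_pos();print(p,robot.read_ft_force(),robot.read_width(),robot.read_time_s())
d=robot.get_image("wrist");np.save("pics/h2.npy",d,allow_pickle=True)
f=(616.85,-47.43)
zt=p[2]-24+18
a=ortho(d,f,zt,yaw=yw);b=ortho(d,f,54,yaw=yw)
cv2.imwrite("pics/ab2.png",np.hstack([a,b])[::2,::2].copy())
print(rect_fit(a,(0,0),(8,120,100),(35,255,255)))
hsv=cv2.cvtColor(b,cv2.COLOR_BGR2HSV); m=cv2.inRange(hsv,(10,70,110),(35,255,255))
for k in cv2.findContours(m,cv2.RETR_EXTERNAL,cv2.CHAIN_APPROX_NONE)[0]:
    if cv2.contourArea(k)>300: print(cv2.contourArea(k),o2w((0,0),cv2.minEnclosingCircle(k)[0]))
```

```text
[ 468.92071357 -261.97970851   24.57582491] [-0.70705153 -0.40923997  0.00221598]
55.11930810641334 [ 468.96857287 -261.90306247   24.71079309] [-1.00696975  0.65389816  5.63638789] 17.95
[617.85227707 -47.32742493  90.72277223] [ 0.29987109 -0.40653331 -0.2191018 ] 55.100490070469746 20.6083
(array([0.   , 3.125]), array([63. , 59.2]), 0.0)
86336.0 [  0.         -18.01287079]
1342.0 [-40.29716873  39.81485748]
1352.5 [40.15182495 39.91407013]
```

View pics/ab2.png

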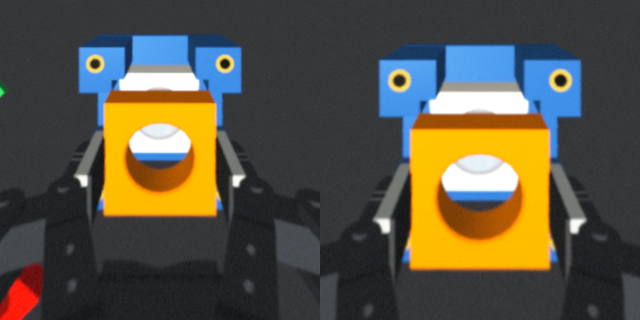

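Spacer and frame are aligned within 0.5 mm. Lower and release.

Run:
```python
from h import *
f=(617.6,-47.3)
robot.move_linear([*f,70],rate=60); robot.dwell(.2); print(robot.read_tcp_pos(),robot.read_ft_force())
print(robot.move_linear([*f,56],rate=35,stop_force=5),robot.read_tcp_pos(),robot.read_ft_force())
robot.dwell(.1);print(robot.read_tcp_pos(),robot.read_ft_force(),robot.read_width())
robot.gripper_to(74); p=robot.read_tcp_pos(); robot.move_linear([p[0],p[1],130],rate=150)
f=(616.85,-47.43);yw=np.radians(-21.45)
d=look(f,yw,"p2",50)
o=cv2.imread("pics/p2.png"); print(rect_fit(o,f,(8,120,100),(35,255,255)))
```

```text
[617.87224493 -47.39858659  70.32717293] [ 0.92931884 -0.10581138  0.12482515]
True [617.53995947 -47.1919036   56.75770991] [-0.49262858 -0.87693872  4.88308743]
[617.55106234 -47.20029224  56.76417791] [-0.50628317 -0.45176692  5.21092294] 54.72946174058309
t 23.6833 poserr [-0.01  0.98 -0.77]
(array([616.47329102, -47.09505432]), array([57.3, 57.4]), 68.53234672546387)
```

View pics/p2.png

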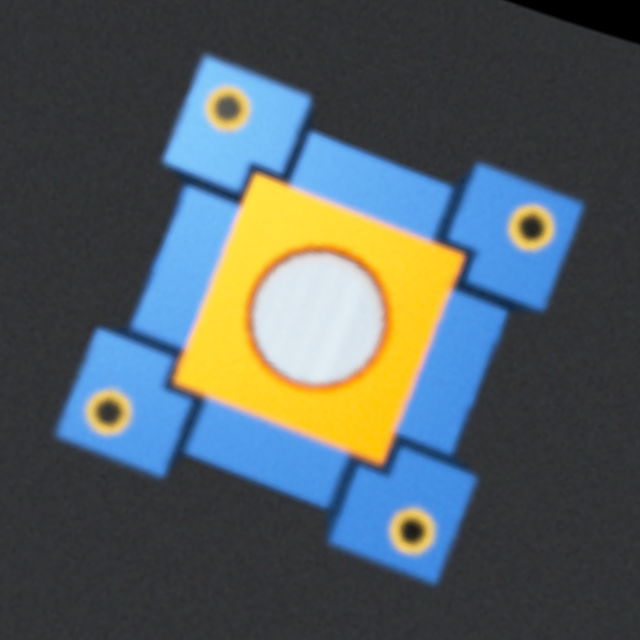

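The spacer is seated squarely in the posts, about 0.5 mm off centre. Now the cover.

Run:
```python
from h import *
c=(432,30)
d=look(c,np.radians(22),"cv1",6)
a=cv2.imread("pics/cv1.png"); b=ortho(d,c,42)
cv2.imwrite("pics/cv1b.png",np.hstack([a,b])[::2,::2].copy())
print(rect_fit(a,c,(40,80,60),(90,255,255)))
for nm,im,z in (("plate",a,6),("boss",b,42)):
    hsv=cv2.cvtColor(im,cv2.COLOR_BGR2HSV); m=cv2.inRange(hsv,(0,0,150),(180,60,255))
    for k in cv2.findContours(m,cv2.RETR_EXTERNAL,cv2.CHAIN_APPROX_NONE)[0]:
        if cv2.contourArea(k)>1000: r=cv2.minAreaRect(k);print(nm,o2w(c,r[0]),np.array(r[1])*.25,r[2])
g=cv2.inRange(cv2.cvtColor(a,cv2.COLOR_BGR2HSV),(40,80,60),(90,255,255))
ks,hi=cv2.findContours(g,cv2.RETR_CCOMP,cv2.CHAIN_APPROX_NONE)
for k,h in zip(ks,hi[0]):
    if h[3]>=0 and 600<cv2.contourArea(k)<2500: print("hole",o2w(c,cv2.minEnclosingCircle(k)[0]),cv2.contourArea(k))
```

```text
t 24.6667 poserr [ 0.43 -0.75 -0.05]
(array([436.08733368,  29.96209717]), array([103.9, 103.8]), 21.540977478027344)
plate [436.47284698  30.42694855] [27.93424988 28.54264259] 68.74949645996094
boss [435.97737122  30.1776123 ] [24.73763657 25.26665688] 68.70264434814453
```

View pics/cv1b.png

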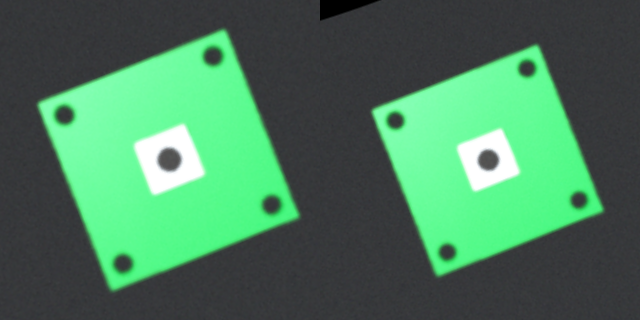

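Run:
```python
from h import *
b=(436.05,30.05);R=down(np.radians(21.45))
robot.gripper_to(50)
robot.reach([*b,100],R); robot.dwell(.2); robot.move_linear([*b,38],rate=80);robot.dwell(.2)
print(robot.read_tcp_pos(),robot.read_ft_force())
robot.gripper_to(10,60); robot.dwell(.3)
p=robot.read_tcp_pos();print(robot.read_width(),p,robot.read_ft_force(),robot.read_time_s())
d=robot.get_image("wrist");cv2.imwrite("pics/g3.png",d["pixels"][:,:,::-1])
```

```text
[436.44658379  30.23308013  38.44220984] [ 0.84623968 -0.14578773 -0.37766912]
22.751026907538197 [436.55769417  30.22493152  38.45483287] [-0.42895308  0.04724071  5.75957517] 27.5833
```

View pics/g3.png

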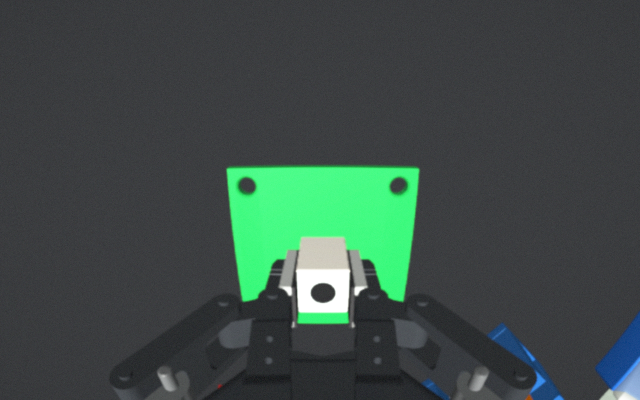

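Run:
```python
from h import *
p=robot.read_tcp_pos()
robot.move_linear([p[0],p[1],190],rate=120)
print(robot.read_width(),robot.read_ft_force())
f=(617.4,-47.3);yw=np.radians(-21.45)
robot.reach([*f,190],down(yw)); robot.dwell(.3)
p=robot.read_tcp_pos();print(p,robot.read_width(),robot.read_time_s())
robot.move_linear([*f,125],rate=80);robot.dwell(.4)
p=robot.read_tcp_pos();print(p,robot.read_width(),robot.read_ft_force(),robot.read_wrist_torque(),robot.read_time_s())
d=robot.get_image("wrist");np.save("pics/h3.npy",d,allow_pickle=True);cv2.imwrite("pics/h3.png",d["pixels"][:,:,::-1])
s=robot.get_image("side");cv2.imwrite("pics/h3s.png",cv2.resize(s["pixels"][140:260,270:440,::-1],None,fx=4,fy=4,interpolation=cv2.INTER_CUBIC))
```

```text
23.30656158064965 [-0.3825346  -0.09152231 -1.53110119]
[616.9483771  -46.48641829 190.50053295] 22.990860419406232 30.1583
[617.50787703 -47.26697048 125.20250644] 23.08271833167009 [-0.25448102  0.25683039 -1.15483129] [-0.02043148  0.02034239  0.03186098] 31.525
```

View pics/h3.png

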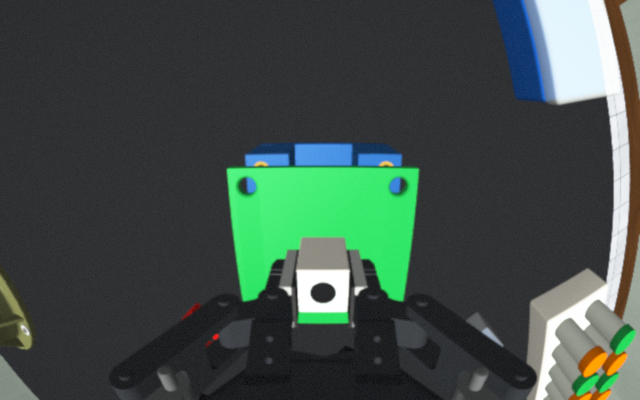

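View pics/h3s.png

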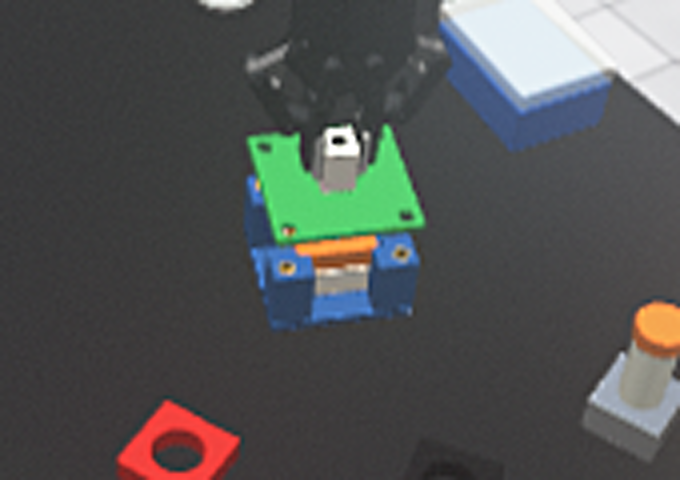

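Run:
```python
from h import *
yw=np.radians(-21.45);f=(616.85,-47.43)
d=np.load("pics/h3.npy",allow_pickle=True).item()
top=125.2-38.45+6
for z in (top,):
    a=ortho(d,f,z,yaw=yw)
    g=cv2.inRange(cv2.cvtColor(a,cv2.COLOR_BGR2HSV),(45,80,60),(80,255,255))
    ks,hi=cv2.findContours(g,cv2.RETR_CCOMP,cv2.CHAIN_APPROX_NONE)
    for k,h in zip(ks,hi[0]):
        if h[3]>=0 and cv2.contourArea(k)>400: print("hole",o2w((0,0),cv2.minEnclosingCircle(k)[0]),cv2.minEnclosingCircle(k)[1]*.25,cv2.contourArea(k))
cv2.imwrite("pics/h3o.png",np.hstack([a,ortho(d,f,54,yaw=yw)])[::2,::2].copy())
```

```text
hole [38.25 40.25] 4.825089454650879 952.0
hole [-39.18526077  40.23696899] 4.732300281524658 963.0
```

View pics/h3o.png

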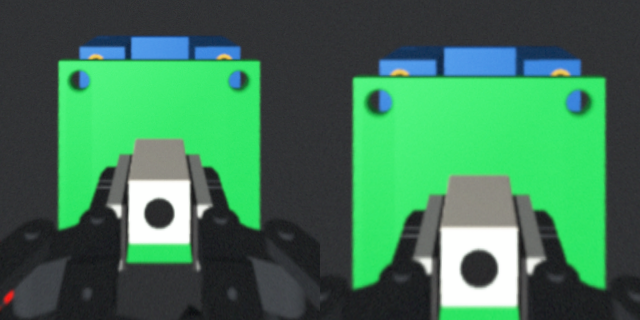

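Run:
```python
from h import *
f=(617.6,-47.3);yw=np.radians(-21.45)
print(robot.move_linear([*f,107.5],rate=40,stop_force=8));robot.dwell(.6)
R=robot.read_eef_rot();print(robot.read_tcp_pos(),robot.read_width(),robot.read_ft_force(),np.degrees(np.arctan2(R[1,1],R[0,1])),R[2,0],robot.read_time_s(),np.abs(robot.read_joint_vel()).max())
d=robot.get_image("wrist");cv2.imwrite("pics/f_o.png",np.hstack([ortho(d,(616.85,-47.43),75,yaw=yw),ortho(d,(616.85,-47.43),54,yaw=yw)])[::2,::2].copy())
s=robot.get_image("side");cv2.imwrite("pics/f_s.png",cv2.resize(s["pixels"][150:250,300:420,::-1],None,fx=6,fy=6,interpolation=cv2.INTER_CUBIC))
t=robot.get_image("top");cv2.imwrite("pics/f_t.png",cv2.resize(t["pixels"][120:220,280:400,::-1],None,fx=6,fy=6,interpolation=cv2.INTER_CUBIC))
# reproject expected cover holes & edges for side camera
def proj(c,P):
    q=c["R"]@P+c["t"];return np.array([c["fx"]*q[0]/q[2]+c["cx"],c["fy"]*q[1]/q[2]+c["cy"]])
for z in (54,75):
    for sx,sy in ((-40,-40),(40,-40),(40,40),(-40,40)):
        P=np.array([616.85+np.cos(yw)*sx-np.sin(yw)*sy,-47.43+np.sin(yw)*sx+np.cos(yw)*sy,z])
        print(z,sx,sy,((proj(s,P)-[300,150])*6).round())
```

```text
False
[617.62933313 -47.30633019 107.54396445] 23.101323635797765 [-0.63247634 -0.19151154 -1.62823387] -21.45009763358501 -0.9999999959155723 32.8167 0.0022174451653797405
54 -40 -40 [248. 341.]
54 40 -40 [421. 321.]
54 40 40 [378. 199.]
54 -40 40 [213. 217.]
75 -40 -40 [251. 309.]
75 40 -40 [426. 289.]
75 40 40 [382. 167.]
75 -40 40 [215. 185.]
```

View pics/f_s.png

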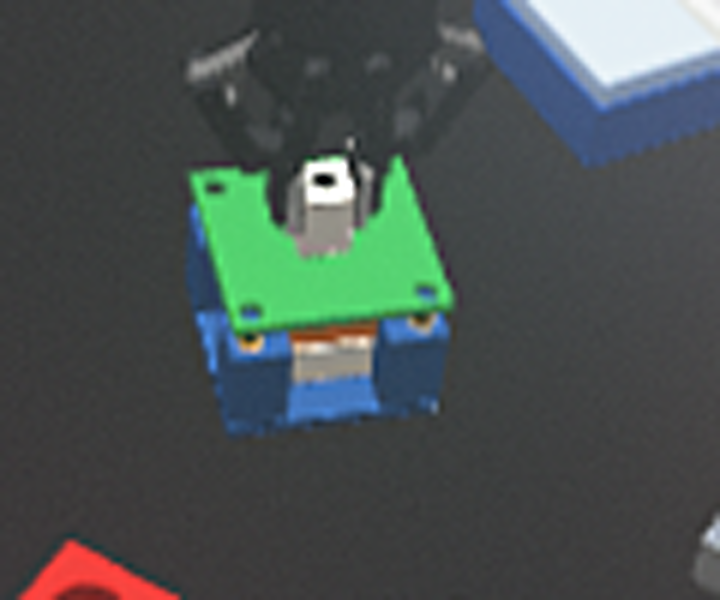

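View pics/f_o.png

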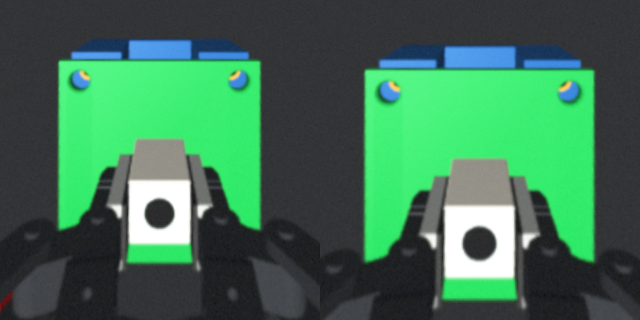

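The side view shows the cover holes at (251,312), (426,293) and (215,187). I predicted (251,309), (426,289) and (215,185) for perfect alignment at 15 mm. The gap is clear, so I'm handing in.

Run:
```python
from station import robot
robot.job_done()
```

```text
the job is handed in; nothing more can be done
```

I set the white body and then the orange spacer in the pocket, letting go of each. I finished with the cover held by its boss over the frame, and handed in at about 33 s of robot time. The hand-in gives no verdict, so these are my own last checks:

- **Body:** it measured about 1.1 mm off the pocket centre, flat and square. I did not measure it again after the spacer went on.
- **Spacer:** it measured about 0.5 mm off centre and sits squarely between the posts. I touched it down at the expected height before letting go.
- **Cover:** its underside is about 15 mm above the post tops, worked out from the arm height and the grasp height. It is level and square to the frame, and the arm was still when I checked.
- **Hole alignment:** the cover is within about 1 mm of centre over the threaded holes. The side view put its holes within 2–4 px of where they should be on a 6× enlargement, under 1 px in the camera image.
- **Cover and frame:** no sudden force appeared while lowering the cover, so I saw no sign of it touching the frame.

One check disagreed. A wrist-camera fit at the earlier, higher hover gave a hole spacing of 77.4 mm instead of 80. I think frame colours showing through the holes caused this, because the plate edges in the same image fitted at the right size.

I planned the moves to stay clear of the bystanders and look-alikes, but I did not measure their positions again at the end.

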